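# Run a sample on the grain moisture meter

### The arm

A 6-joint arm with a two-finger parallel gripper is mounted at the origin on the work surface. World frame = base frame: x ahead of the robot, y to its left, z up, the work surface at z = 0. Lengths are in m, angles in rad, forces in N, time in s.
With the tool pointing down it reaches from about 0.35 to 0.8 m from the base axis. Payload 7.3 kg.
Tool frame: the origin (TCP) lies between the finger pads; the fingertips stand 25 mm ahead of it and the grasp point (between the pads) lies 6 mm ahead of it (r.tip_extent is the distance from the TCP to the fingertips, in m); z points along the fingers, y is the line along which they close (so a half turn about z gives the same grasp; the last joint's range is limited). The gripper opens to 85 mm and grips with 20 to 120 N. Pads are 22 mm wide; open, the fingers measure 114 mm over their backs; the gripper's body (76 mm by 85 mm) begins 54 mm behind the grasp point. The pads swing forward as they close: fully open they stand 13 mm farther back than shut.
Start: joints at [-1.366, 0.342, 1.524, -0, 1.275, -0.146], TCP at [0.18, -0.493, 0.256] pointing down, gripper open.
Joint ranges: [-2.53, 2.53], [-0.77, 2.02], [0.04, 2.7], [-1, 4.14], [0.28, 2.66], [-3.11, 3.11]. Speed limits (rad/s): [2.57, 2.57, 3.14, 3.14, 3.14, 3.14].

### API

Orientations are given as a unit quaternion [x, y, z, w].
In Python, from workcell import r, command_gripper, optics gives the robot as it stands. The module is installed in compiled form; this text tells all that it offers. Calls block until the motion is done:
- r.reach(position, orientation): joint-space move of the TCP to a pose.
- r.move_straight(position, orientation=None, speed=0.15, max_force=None): straight line of the TCP; orientation=None keeps the orientation; speed is the mean speed in m/s. With max_force (N) it stops when the force on the tool has changed by that much, and returns True; else False.
- r.movej(angles): joint-space move.
- command_gripper(opening, force=None): finger opening in m; force is the grip in N (None keeps the last); returns when the fingers have stopped.
- r.hold(seconds).
- r.solve_ik(position, orientation): joint angles nearest the present ones, or None.
- r.read_state(): the state.
- optics.get_image(name): name is "side" or "top"; returns (picture, depth): 420x560x3 uint8, red, green, blue; 420x560 float32, m along the optical axis (not along the pixel's ray), 0 where there is no reading.
- optics.camera_model(name): a dict with "K" (3x3 intrinsics, pixels), "R" (3x3) and "t" (3): a world point X has camera coordinates R X + t. Camera axes: x right, y down, z forward; pixel columns grow to the right and rows downward; lengths in m; the calibration is good to about 2 mm. A picture is of the moment at which its call begins. camera_model takes no time and is no camera call.
A pose or a line that the arm cannot do raises r.PlanningError and nothing moves.
- r.finish_job(): hands the job in; it is judged then, once.
The state is a dict: "time_s": time; "joint_positions": joint angles; "dq": joint speeds; "tau": joint torques, N m; "eef_pos": TCP position; "eef_rot": TCP orientation; "contact_force": force on the tool from outside, world axes, zero at the start; "torque": the same for the moment, N m; "grip_width": finger opening in m; "grip_force": force on a finger pad.
Only numpy, scipy, OpenCV 4.12 (cv2) and the standard library are available. Lean on these libraries where they do the work, as an engineer would, in place of code of your own. Each camera call takes 0.05 s, during which the arm holds its last target. There are 200 camera calls.

### The job

Run the seed sample in the green moisture meter on the shop counter: first push its open sample drawer fully home until it clicks in, then take the loose red selector knob, turn it so that its flat matches the flat of the bare D-shaft on top of the meter, and push it fully onto the shaft. Press the knob down so that the springy shaft sinks well in, nearly to its stop, and finish still holding the knob and keeping it pressed down: do not let go. Leave the other things on the counter where they stand.

Things in the scene. Friction and masses are not known exactly. Their poses are not given: they have to be found in the camera images.
- drawer (a joint): How far the meter's sample drawer is out, in m: 0 is fully home, it starts 0.035 to 0.055 out. It slides level along the meter's x axis, closing towards the meter's +x. Friction about 1 N; over the last 13 mm a sprung detent resists with about 2 to 4 N, and from about 3 mm out it snaps home by itself and stays.
- drawer_pull (a point): Centre of the outer face of the drawer's yellow pull, a block 70 mm wide (y), 18 mm high, standing 14 mm out from the grey drawer front (140 mm wide, 46 mm high); 56 mm above the counter. Axes are the meter's: +x into the meter (closing direction), z up. With the drawer home this face is 24 mm in front of the housing's front.
- meter: Green housing of the moisture meter, a box 170 x 170 mm and 90 mm high, fixed on the counter; the origin is the centre of its underside. Its x axis points from the drawer front to the back, z up. The D-shaft stands upright on top, 20 mm forward (-x) of the middle; a flat display lies on the rear of the top.
- shaft_tip (a point): Centre of the top end of the upright steel D-shaft: 14 mm diameter, one flat 4.5 mm from the axis, top edge bevelled 1.5 mm. Its x axis points from the axis square out through the flat, z up; a red line on the aluminium dial plate (60 mm across, 3 mm thick) at its foot points the same way. Unpressed, the tip is 29 mm above the housing's top, 119 mm above the counter.
- shaft (a joint): How far the shaft is pressed down into the meter, in m: 0 up, 0.008 at its stop. Its spring needs 4 N to start and about 10 N to reach the stop, and it comes up again when let go.
- selector (a joint): Angle of the shaft and its dial plate about the upright axis, in rad, growing anticlockwise seen from above; at 0 the flat looks along the meter's +x. It starts between -0.6 and 0.6 and is stiff: it stays as it is unless twisted with more than 0.4 N m.
- knob_center (a point): Centre of the loose red knob (60 g, 42 mm high), 21 mm above its underside; it starts upright on the counter. Below, a round skirt 44 mm across, 19 mm high; above it the grip bar, 42 mm long (x), 14 mm wide (y), from 2 mm below to 21 mm above this point. Grip the bar across y, not the skirt: the pressed knob comes within 4 mm of the housing's top. Fully on, this point is 4 mm above the shaft tip.
- knob_bore (a point): Mouth of the knob's D-shaped bore, at the middle of the underside, 21 mm below knob_center; same axes. The bore is 17 mm deep, radius 7.8 mm, its flat 5.3 mm from the axis on the +x side, under the end of the bar that bears a white line on top. It goes on with its x axis along the shaft tip's x axis, with about 9 degrees of play.
- tin: Green tin with a yellow band, 66 mm diameter, 95 mm high, origin under its centre; bystander. It stands on one side and the knob on the other; they may be swapped.
- terminal: Black and blue card terminal lying flat, 165 x 78 mm, 49 mm high, on the right; origin under its centre; bystander.
- scoop_cup: Aluminium measuring cup, 72 mm diameter, 60 mm high, on the left; origin under its centre; bystander.
- calculator: Grey desk calculator lying flat, 150 x 100 mm, 18 mm high, far left; origin under its centre; bystander.
There are look-alikes about, which are no part of the job. Of the things like the part that bears knob_center, leave any that is grey or turquoise; of the rest the smaller one is meant.

How it is judged:
By the outcome, as a careful person would: the job done as asked, in the order asked, and still so for the second after the job is handed in, while the arm keeps its last pose, push and grip.
It also fails if it takes over 51 s, if anything falls off the work surface, if the arm or the gripper's body presses on something with over 40 N, if the wrist force passes 120 N, or if a joint passes its speed limit or range.

## Working session

There is one attempt and no reset: what is moved stays moved. The work goes in short steps, each a Python script; the robot and the scene stay as the last script left them, time stands still between calls to the robot, and variables do not carry over. Pictures are saved under pics/ and viewed, at most 10 in all, crops included, and the job is handed in when it is done.

```bash
mkdir -p pics
cat > h.py <<'E'
import numpy as np, cv2
from workcell import r, command_gripper, optics
def grab(n,fn=None):
    im,d=optics.get_image(n); m=optics.camera_model(n)
    if fn: cv2.imwrite('pics/'+fn,im[:,:,::-1])
    K,R,t=[np.array(m[k]) for k in('K','R','t')]
    v,u=np.mgrid[:420,:560]
    P=np.stack([(u-K[0,2])/K[0,0]*d,(v-K[1,2])/K[1,1]*d,d],-1)
    X=(P-t)@R; X[d==0]=np.nan
    return im,d,X
E
python3 - <<'E'
from h import *
for n in('top','side'):
    im,d,X=grab(n,n+'0.png'); np.savez(n+'0.npz',im=im,d=d,X=X); m=optics.camera_model(n); print(n,m)
print(r.read_state()['time_s'], r.read_state()['eef_rot'])
E
```

```text
top {'K': array([[489.98307748,   0.        , 276.15822257],
       [  0.        , 489.98307748, 215.02002655],
       [  0.        ,   0.        ,   1.        ]]), 'R': array([[ 8.14282992e-04, -9.99990989e-01, -4.16642685e-03],
       [-9.85909122e-01, -1.05842711e-04, -1.67281773e-01],
       [ 1.67279825e-01,  4.24393294e-03, -9.85900324e-01]]), 't': array([0.01515959, 0.57516463, 1.28913498])}
side {'K': array([[435.39560918,   0.        , 281.13726525],
       [  0.        , 435.39560918, 210.09992025],
       [  0.        ,   0.        ,   1.        ]]), 'R': array([[-0.97343636, -0.22881056, -0.00820893],
       [-0.17611132,  0.77118432, -0.61176755],
       [ 0.14630947, -0.59407109, -0.79099499]]), 't': array([0.5483466 , 0.14590364, 1.1248985 ])}
0.1 [ 9.84661581e-01  1.74473691e-01 -1.24157471e-06 -7.08738448e-04]
```

View pics/top0.png

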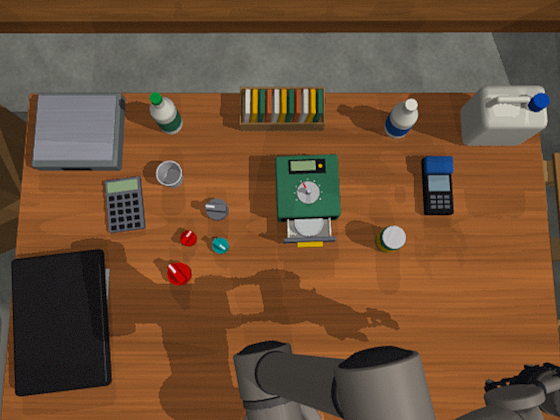

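View pics/side0.png

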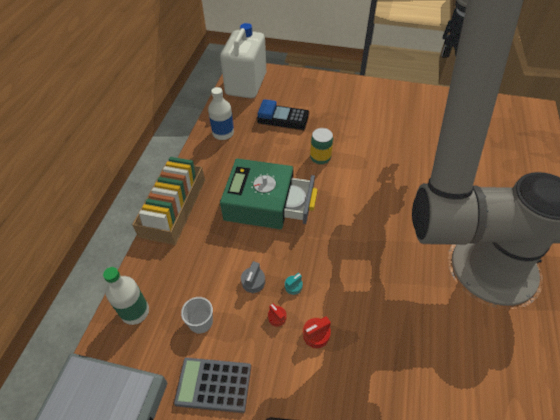

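The pictures show four knob-like things. In the top view these are small red (188,238), large red (179,273), grey (216,208) and turquoise (220,245). The meter is at about (308,185), with the shaft near (307,191) and the yellow pull at (310,244). By the description I choose the small red knob at (188,238), and I'll check it in a crop while measuring.

Run:
```python
from h import *
Z=np.load('top0.npz');S=np.load('side0.npz')
im=Z['im'];X=Z['X'];
a=cv2.resize(im[215:295,150:250],(400,320),interpolation=cv2.INTER_CUBIC)
b=cv2.resize(im[150:250,270:350],(384,480),interpolation=cv2.INTER_CUBIC)
s=S['im'];c=cv2.resize(s[290:350,250:340],(400,267),interpolation=cv2.INTER_CUBIC)
can=np.zeros((600,800,3),np.uint8);can[:320,:400]=a;can[:480,410:794]=b;can[325:592,:400]=c
cv2.imwrite('pics/crop1.png',can[:,:,::-1])
def comp(D,name,mask):
    n,l,st,ce=cv2.connectedComponentsWithStats(mask.astype(np.uint8))
    for i in range(1,n):
        if st[i,4]<40: continue
        P=D['X'][l==i]; P=P[~np.isnan(P[:,0])]
        top=P[P[:,2]>np.percentile(P[:,2],95)-.006]
        print(name,ce[i].round(1),st[i,4],'zmax',P[:,2].max().round(4),'ext',np.ptp(P[:,:2],axis=0).round(3),'topmean',top.mean(0).round(4),cv2.minAreaRect((P[:,:2]*1000).astype(np.float32)))
for D,name in((Z,'top'),(S,'side')):
    h=cv2.cvtColor(D['im'],cv2.COLOR_RGB2HSV).astype(int);H,Sa,V=h[...,0],h[...,1],h[...,2]
    x=D['X'];ok=(x[...,0]>.2)&(x[...,0]<1)&(abs(x[...,1])<.6)
    comp(D,name+' red',((H<4)|(H>176))&(Sa>180)&(V>80)&ok)
    comp(D,name+' yel',(H>22)&(H<32)&(Sa>180)&(V>100)&ok)
    comp(D,name+' meter top',(abs(x[...,2]-.09)<.006)&ok)
    comp(D,name+' meter grn',(H>60)&(H<90)&(Sa>100)&(abs(x[...,2]-.09)<.006)&ok)
    comp(D,name+' above',(x[...,2]>.097)&(x[...,2]<.14)&ok)
```

```text
top red [187.8 238.5] 168 zmax 0.0493 ext [0.045 0.041] topmean [0.5113 0.2603 0.0414] ((517.5772705078125, 260.38104248046875), (45.57694625854492, 39.76919174194336), 7.628273963928223)
top red [179.  273.8] 389 zmax 0.0656 ext [0.059 0.064] topmean [0.4131 0.2777 0.0595] ((417.2945251464844, 281.21051025390625), (63.62372589111328, 57.51512908935547), 86.1270523071289)
top yel [309.7 243.9] 136 zmax 0.0706 ext [0.016 0.067] topmean [ 0.4942 -0.0742  0.0654] ((494.3280029296875, -73.86430358886719), (13.876498222351074, 67.36847686767578), 2.103288412094116)
top meter top [255.  101.7] 120 zmax 0.0956 ext [0.069 0.012] topmean [0.8839 0.0742 0.0913] ((884.89794921875, 73.73236846923828), (69.53817749023438, 11.301615715026855), 0.6245074272155762)
top meter top [269.3 101.8] 103 zmax 0.0959 ext [0.069 0.011] topmean [0.8858 0.0342 0.0914] ((885.3860473632812, 35.23839569091797), (68.95525360107422, 11.193214416503906), 0.11250998824834824)
top meter top [276.5 101.6] 96 zmax 0.095 ext [0.071 0.008] topmean [0.8842 0.0147 0.0913] ((885.3257446289062, 14.566871643066406), (71.0231475
[... 6186 characters left out ...]
n [0.8821 0.0579 0.089 ] ((882.0488891601562, 57.6713981628418), (13.685687065124512, 69.88336181640625), 88.54583740234375)
side above [241.1  68.7] 432 zmax 0.14 ext [0.121 0.094] topmean [ 0.8244 -0.5207  0.1359] ((819.6168823242188, -533.60693359375), (138.11843872070312, 73.32600402832031), 30.297834396362305)
side above [219.3 108.4] 315 zmax 0.1397 ext [0.071 0.057] topmean [ 0.8337 -0.3197  0.1336] ((833.0447998046875, -317.1188659667969), (70.28273010253906, 46.32756805419922), 24.286230087280273)
side above [123.4 293.9] 602 zmax 0.1399 ext [0.064 0.065] topmean [0.8415 0.332  0.1365] ((845.7179565429688, 328.7828063964844), (66.8370590209961, 59.24442672729492), 54.51982879638672)
```

View pics/crop1.png

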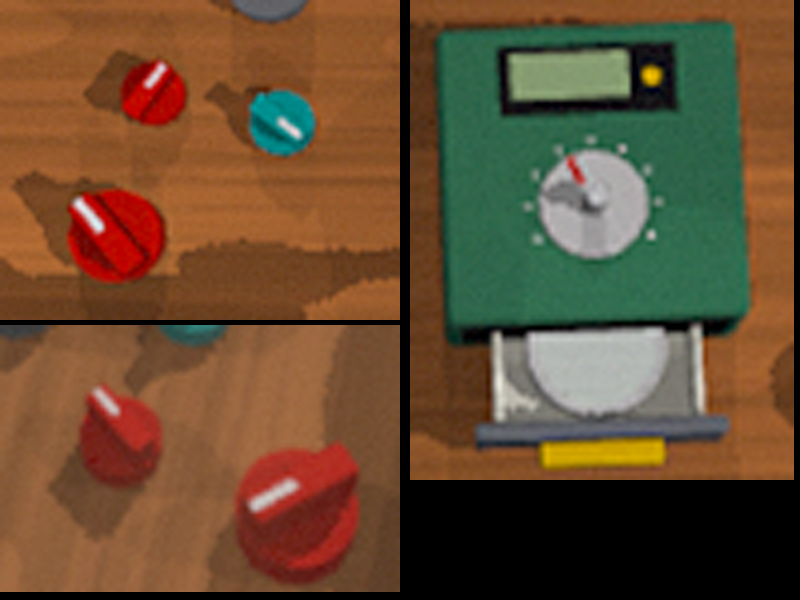

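The crop confirms the small red knob at top (188,238), with its white line pointing up and to the right. The red line on the dial plate points up and slightly left, at about (390/4.8…) → top px (304,186). Next I compute the angles and push the drawer.

```bash
cat >> h.py <<'E'
def plane(n,px,z):
    m=optics.camera_model(n);K,R,t=[np.array(m[k]) for k in('K','R','t')]
    px=np.atleast_2d(px); d=np.c_[(px-K[[0,1],[2,2]])/K[0,0],np.ones(len(px))]@R; c=-R.T@t
    return (c+d*((z-c[2])/d[:,2])[:,None])[:,:2]
def line(n,im,mask,z,anchor=None):
    v,u=np.nonzero(mask);P=plane(n,np.c_[u,v],z);c=P.mean(0)
    w=np.linalg.svd(P-c)[2][0]
    return c,np.degrees(np.arctan2(w[1],w[0])),len(u)
def Q(deg): a=np.radians(deg)/2; return [np.cos(a),np.sin(a),0,0]
def st():
    s=r.read_state();print('t',round(s['time_s'],2),'pos',np.round(s['eef_pos'],4),'F',np.round(s['contact_force'],2),'T',np.round(s['torque'],3),'grip',round(s['grip_width'],4),round(s['grip_force'],1));return s
def win(n,z,xy,rad):
    v,u=np.mgrid[:420,:560];P=plane(n,np.c_[u.ravel(),v.ravel()],z)
    return (np.linalg.norm(P-xy,axis=1)<rad).reshape(420,560)
E
python3 - <<'E'
from h import *
for n in('top','side'):
    D=np.load(n+'0.npz');im=D['im'].astype(int)
    k=np.array([.511,.261] if n=='top' else [.508,.266])
    white=(im.min(2)>150)&win(n,.042,k,.028)
    print(n,'white',line(n,im,white,.042))
    c=np.array([.6475,-.0685] if n=='top' else [.644,-.066]);a=np.radians(2);sh=c-.02*np.array([np.cos(a),np.sin(a)])
    red=(im[...,0]-im[...,1:].max(2)>50)&win(n,.093,sh,.032)
    L=line(n,im,red,.093);d=L[0]-sh;print(n,'shaft',sh,'redline',L,'radial',np.degrees(np.arctan2(d[1],d[0])))
    redk=(im[...,0]-im[...,1:].max(2)>50)&win(n,.03,k,.034); 
    P=D['X'][redk|white];tp=P[(P[:,2]>.036)&(P[:,2]<.048)];
    print(n,'bar',tp.mean(0),cv2.minAreaRect((tp[:,:2]*1000).astype(np.float32)))
    sk=P[(P[:,2]<.024)&(P[:,2]>.014)];print(' skirt',cv2.minEnclosingCircle((P[:,:2]*1000).astype(np.float32)))
d=np.array([np.cos(np.radians(2)),np.sin(np.radians(2))])
p0=np.array([.487,-.072])-.045*d
r.reach([*p0,.16],Q(2));command_gripper(0.0,40)
r.move_straight([*p0,.071],speed=.15);st()
p1=p0+.12*d
print(r.move_straight([*(p0+.028*d),.071],speed=.1,max_force=25));st()
print(r.move_straight([*p1,.071],speed=.05,max_force=15));st()
E
```

```text
top white (array([0.52510074, 0.25453991]), np.float64(148.49966473851322), 10)
top shaft [ 0.62751218 -0.06919799] redline (array([ 0.64829995, -0.05933295]), np.float64(-154.21711376624808), 12) radial 25.38714804903604
top bar [0.51452865 0.25917011 0.04122666] ((514.5202026367188, 259.2988586425781), (14.996744155883789, 40.44160079956055), 54.263065338134766)
 skirt ((514.9908447265625, 266.9258728027344), 35.08411407470703)
side white (array([0.52103672, 0.25622287]), np.float64(143.3090236594122), 8)
side shaft [ 0.62401218 -0.06669799] redline (array([ 0.64357043, -0.05880188]), np.float64(-144.32479767788084), 5) radial 21.985059333247438
side bar [0.51074256 0.2644761  0.04088298] ((510.6687927246094, 263.496337890625), (14.984543800354004, 40.77719497680664), 54.96484375)
 skirt ((512.0198364257812, 251.24615478515625), 34.23679733276367)
t 3.43 pos [ 0.4425 -0.0737  0.0715] F [-0.51 -0.16  0.33] T [ 0.005 -0.004  0.003] grip 0.0001 0.0
False
t 3.87 pos [ 0.47   -0.0725  0.0714] F [-0.52 -1.36 -0.61] T [ 0.058  0.051 -0.01 ] grip -0.0002 0.0
True
t 5.03 pos [ 0.5274 -0.0702  0.0701] F [ 0.01  0.19 -0.34] T [-0.017  0.012  0.04 ] grip -0.0001 0.0
```

Run:
```python
from h import *
d=np.array([np.cos(np.radians(2)),np.sin(np.radians(2))])
p=np.array(r.read_state()['eef_pos'])
print(r.move_straight([*(p[:2]+.012*d),p[2]],speed=.04,max_force=18));st()
p=np.array(r.read_state()['eef_pos'])
r.move_straight([*(p[:2]-.04*d),p[2]],speed=.15)
r.move_straight([*(p[:2]-.04*d),.2],speed=.25)
k=[.5126,.2614]
command_gripper(.04)
r.reach([*k,.13],Q(-35.4));st()
im,dd,X=grab('side'); im2,_,X2=grab('top')
for I,x in((im,X),(im2,X2)):
    h=cv2.cvtColor(I,cv2.COLOR_RGB2HSV).astype(int);m=(h[...,0]>22)&(h[...,0]<32)&(h[...,1]>180)&(h[...,2]>100)&(abs(x[...,0]-.52)<.05)&(abs(x[...,1]+.07)<.06)
    P=x[m];print('pull',P.mean(0),np.percentile(P[:,0],[3,97]))
can=np.zeros((600,800,3),np.uint8)
can[:500,:400]=cv2.resize(im[150:350,190:350],(400,500));can[:500,400:]=cv2.resize(im2[150:300,150:350],(400,300)) if 0 else 0
can[:400,400:]=cv2.resize(im2[150:270,240:360],(400,400))
cv2.imwrite('pics/c2.png',can[:,:,::-1])
```

```text
True
t 5.24 pos [ 0.5274 -0.07    0.0695] F [ 0.04 -0.31 -0.65] T [ 0.011  0.    -0.039] grip -0.0001 0.0
t 8.07 pos [0.5129 0.2608 0.1302] F [0.24 0.26 0.43] T [-0.012  0.011 -0.017] grip 0.0399 0.0<stdin>:14: RuntimeWarning: Mean of empty slice.
  ret = um.true_divide(
Traceback (most recent call last):
IndexError: index -1 is out of bounds for axis 0 with size 0
```

Run:
```python
from h import *
im,dd,X=grab('side'); im2,_,X2=grab('top')
for I,x in((im,X),(im2,X2)):
    h=cv2.cvtColor(I,cv2.COLOR_RGB2HSV).astype(int);m=(h[...,0]>22)&(h[...,0]<32)&(h[...,1]>150)&(h[...,2]>60)&(abs(x[...,0]-.53)<.05)&(abs(x[...,1]+.07)<.06)
    P=x[m];print('pull',len(P),P.mean(0) if len(P) else 0)
can=np.zeros((600,800,3),np.uint8)
can[:500,:400]=cv2.resize(im[150:350,190:350],(400,500))
can[:400,400:]=cv2.resize(im2[150:270,240:360],(400,400))
cv2.imwrite('pics/c2.png',can[:,:,::-1])
```

```text
pull 0 0
pull 140 [ 0.54744106 -0.07045369  0.06414668]
```

View pics/c2.png

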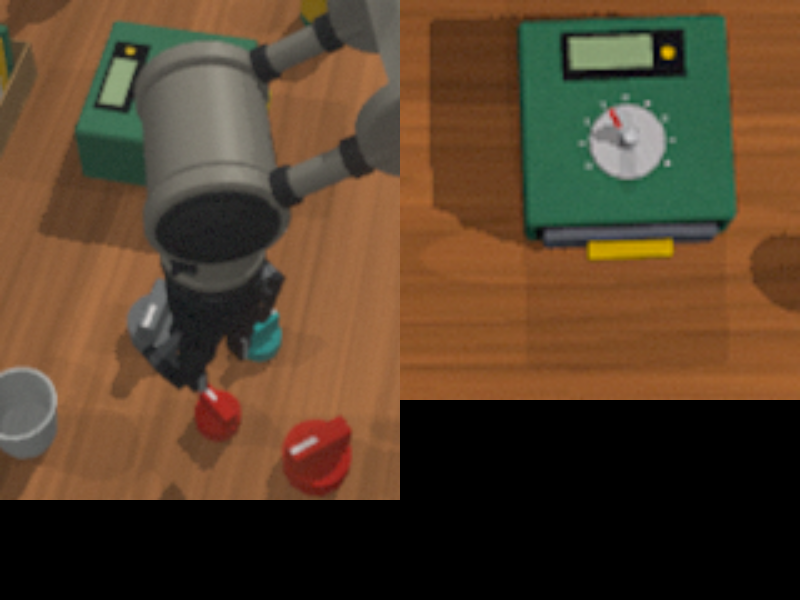

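The drawer is flush: in the crop the pull lies close to the front, and it moved 53 mm. Now I grasp the knob, lift it and carry it to near the shaft.

Run:
```python
from h import *
print(r.tip_extent)
k=[.5126,.2614]
print(r.move_straight([*k,.0475],speed=.12,max_force=8));st()
command_gripper(0.0,50);st()
r.move_straight([*k,.19],speed=.25);st()
sh=np.array([.6258,-.068])
r.reach([*sh,.19],Q(24));s=st()
for n in('top','side'):
    im,d,X=grab(n);np.savez(n+'1.npz',im=im,d=d,X=X)
    if n=='top': a=cv2.resize(im[140:260,250:370],(400,400),interpolation=cv2.INTER_CUBIC)
    else: b=cv2.resize(im[130:250,200:320],(400,400),interpolation=cv2.INTER_CUBIC)
cv2.imwrite('pics/c3.png',np.hstack([a,b])[:,:,::-1])
```

```text
0.025
False
t 9.12 pos [0.5131 0.2615 0.0481] F [-0.22 -0.36  0.9 ] T [-0.009 -0.009  0.026] grip 0.0401 0.0
t 9.47 pos [0.5132 0.2617 0.0484] F [-1.37  0.5   4.68] T [ 0.001  0.066 -0.057] grip 0.0127 51.2
t 10.18 pos [0.5117 0.2611 0.1885] F [-0.16  0.52 -1.31] T [ 0.059 -0.094 -0.062] grip 0.0129 50.4
t 11.61 pos [ 0.6255 -0.0672  0.1891] F [ 0.99  0.02 -0.4 ] T [ 0.015 -0.035 -0.026] grip 0.0127 50.4
```

View pics/c3.png

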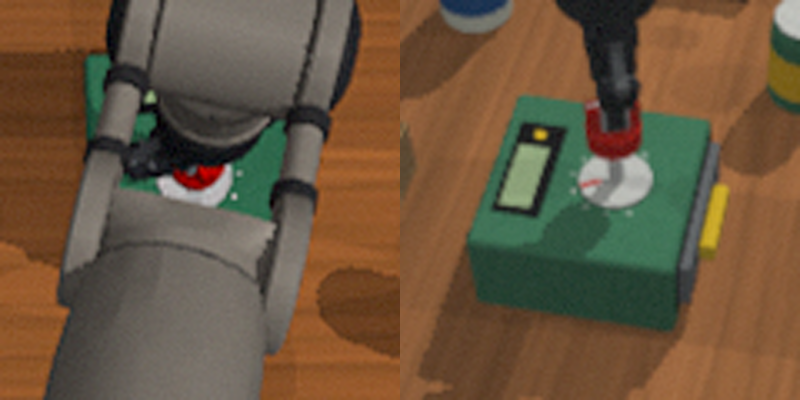

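The knob is held upright above the dial, in the crop at side (612,130) with the plate at (617,180). Now I fit the knob skirt rim and the dial plate in the same camera, so that calibration error cancels.

```bash
cat >> h.py <<'E'
from scipy.optimize import least_squares
def proj(n,P):
    m=optics.camera_model(n);K,R,t=[np.array(m[k]) for k in('K','R','t')]
    c=(P@R.T+t)@K.T; return c[:,:2]/c[:,2:]
TH=np.linspace(0,2*np.pi,181)
def ring(n,xy,rad,z): return proj(n,np.c_[xy[0]+rad*np.cos(TH),xy[1]+rad*np.sin(TH),np.full(181,z)])
def plate(n,im,xy):
    i=im.astype(int);m=((i.max(2)-i.min(2))<28)&(i.min(2)>55)&win(n,.093,xy,.036)|((i[...,0]-i[...,1]>50)&win(n,.093,xy,.03))
    m=cv2.morphologyEx(m.astype(np.uint8),cv2.MORPH_OPEN,np.ones((2,2),np.uint8))
    nn,l,s,c=cv2.connectedComponentsWithStats(m);b=1+s[1:,4].argmax()
    h=cv2.convexHull(np.argwhere(l==b)[:,::-1].astype(np.int32))[:,0].astype(float)
    f=lambda q:np.hypot(*(plane(n,h,.093)-q[:2]).T)-q[2]
    s=least_squares(f,[*xy,.03],loss='soft_l1',f_scale=.001);return s.x,np.abs(s.fun).mean()
def skirt(n,im,xy,zb):
    i=im.astype(int);m=(i[...,0]-i[...,1:].max(2)>45)&win(n,zb+.01,xy,.05)
    nn,l,s,c=cv2.connectedComponentsWithStats(m.astype(np.uint8));b=1+s[1:,4].argmax();m=l==b
    us=np.nonzero(m.any(0))[0];vb=np.array([np.nonzero(m[:,u])[0].max()+.5 for u in us])
    L,Rr=us.min()-.5,us.max()+.5; k=(us>L+2)&(us<Rr-2)
    def f(q):
        p=ring(n,q,.022,zb);hp=np.vstack([p,ring(n,q,.022,zb+.019)])
        lo=p[p[:,1]>=p[:,1].mean()-.5];o=lo[:,0].argsort()
        return np.r_[np.interp(us[k],lo[o,0],lo[o,1])-vb[k],hp[:,0].min()-L,hp[:,0].max()-Rr]
    s=least_squares(f,xy,loss='soft_l1',diff_step=1e-3);return s.x,s.fun.round(1)
E
python3 - <<'E'
from h import *
p=np.array(r.read_state()['eef_pos'])
for n,sh in(('top',[.6275,-.069]),('side',[.624,-.0667])):
    A=np.load(n+'0.npz')['im'];B=np.load(n+'1.npz')['im']
    q,e=plate(n,A,np.array(sh));print(n,'plate',q,e,'prior',sh)
    i=A.astype(int);red=np.argwhere((i[...,0]-i[...,1:].max(2)>40)&win(n,.093,sh,.029))[:,::-1]
    w=np.array([i[v,u,0]-i[v,u,1] for u,v in red]);c=(plane(n,red,.093)*w[:,None]).sum(0)/w.sum()
    d=c-q[:2];print('  redline angle',np.degrees(np.arctan2(d[1],d[0])),np.hypot(*d))
    k,f=skirt(n,B,p[:2],p[2]-.0484);print('  knob',k,'tcp',p,'\n  resid',f)
    print('  move needed',q[:2]-k)
E
```

```text
top plate [ 0.62693519 -0.07129653  0.03062171] 0.00028256990005181204 prior [0.6275, -0.069]
  redline angle 30.029392725752018 0.02355278678614578
  knob [ 0.62978863 -0.06870047] tcp [ 0.62568649 -0.06689611  0.18966576] 
  resid [ 0.3 -0.1  0.3 -0.4 -0.2 -0.2 -0.2 -0.4  0.3 -0.1  0.2  0.4 -1.2  0.6]
  move needed [-0.00285344 -0.00259606]
side plate [ 0.62263274 -0.06401332  0.03133604] 0.0005995562644823542 prior [0.624, -0.0667]
  redline angle 14.812873764479926 0.02176511327175786
  knob [ 0.62594352 -0.07021806] tcp [ 0.62568649 -0.06689611  0.18966576] 
  resid [-0.5 -1.  -0.6 -0.3 -0.1 -1.  -1.  -0.1 -0.3 -0.6 -1.  -0.6 -0.3 -0.4
  7.6  7.6  7.6  7.6  7.6  7.6  7.6 -0.6 -8.5]
  move needed [-0.00331078  0.00620473]
```

```bash
sed -i 's/i\[...,0\]-i\[...,1:\].max(2)>45)&win(n,zb+.01,xy,.05)/i[...,0]>2.2*i[...,1:].max(2))\&(i[...,0]>50)\&win(n,zb+.01,xy,.045)/; s/(i.min(2)>55)/(i.min(2)>30)/; s/i.min(2))<28/i.min(2))<25/' h.py
python3 - <<'E'
from h import *
p=np.array(r.read_state()['eef_pos']);rows=[]
for n,sh in(('top',[.6275,-.069]),('side',[.624,-.0667])):
    A=np.load(n+'0.npz')['im'];B=np.load(n+'1.npz')['im'];row=[]
    q,e=plate(n,A,np.array(sh));print(n,'plate',q,e)
    k,f=skirt(n,B,p[:2],p[2]-.0484);print('  knob',k,f)
    print('  move needed',q[:2]-k)
    for I,rs in((A,[ring(n,q,q[2],.093),ring(n,q,.007,.119)]),(B,[ring(n,k,.022,p[2]-.0484),ring(n,q,q[2],.093)])):
        c=ring(n,q,.03,.105).mean(0).astype(int);x0,y0=c-20
        z=cv2.resize(I[y0:y0+40,x0:x0+40],(300,300),interpolation=cv2.INTER_NEAREST)[:,:,::-1].copy()
        for g in rs: cv2.polylines(z,[((g-[x0,y0]+.5)*7.5).round().astype(np.int32)],True,(255,0,255),1)
        row.append(z)
    rows.append(np.hstack(row))
cv2.imwrite('pics/c4.png',np.vstack(rows))
E
```

```text
top plate [ 0.62695638 -0.07118461  0.03050695] 0.00023063911728838987
  knob [ 0.63031534 -0.06708348] [ 0.5 -0.   0.3 -0.5 -0.4 -0.4 -0.5  0.2 -0.2  0.3  0.5 -1.9  0.9]
  move needed [-0.00335896 -0.00410113]
side plate [ 0.62219649 -0.06371068  0.03107145] 0.0005824016895416031
  knob [ 0.62549316 -0.06909095] [-0.2  0.4 -0.2  0.   0.2 -0.7  0.3  0.2  0.  -0.3  0.3 -0.2 -0.6  0.6]
  move needed [-0.00329667  0.00538027]
```

View pics/c4.png

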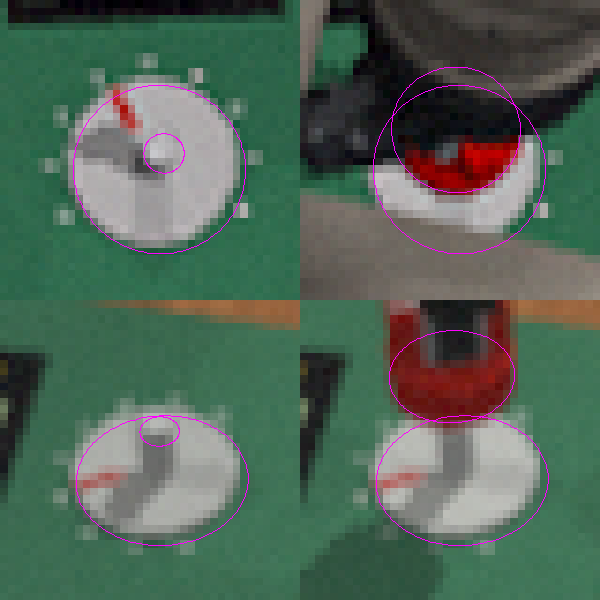

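Overlay: the plate fit is shifted by about 1 px by my even-sized morphology kernel, and in the top view the left side of the skirt is hidden by a finger. I'll fix both.

```bash
sed -i 's/MORPH_OPEN,np.ones((2,2),np.uint8)/MORPH_OPEN,cv2.getStructuringElement(cv2.MORPH_ELLIPSE,(5,5))/; s/hp\[:,0\].min()-L,/(hp[:,0].min()-L)*(n=="side"),/' h.py
python3 - <<'E'
from h import *
p=np.array(r.read_state()['eef_pos']);rows=[]
for n,sh in(('top',[.6275,-.069]),('side',[.624,-.0667])):
    A=np.load(n+'0.npz')['im'];B=np.load(n+'1.npz')['im'];row=[]
    q,e=plate(n,A,np.array(sh));print(n,'plate',q,e)
    i=A.astype(int);red=np.argwhere((i[...,0]-i[...,1:].max(2)>40)&win(n,.093,sh,.029))[:,::-1]
    w=np.array([i[v,u,0]-i[v,u,1] for u,v in red]);c=(plane(n,red,.093)*w[:,None]).sum(0)/w.sum()
    d=c-q[:2];print('  redline angle',np.degrees(np.arctan2(d[1],d[0])),np.hypot(*d))
    k,f=skirt(n,B,p[:2],p[2]-.0484);print('  knob',k,f)
    print('  move needed',q[:2]-k)
    for I,rs in((A,[ring(n,q,q[2],.093),ring(n,q,.007,.119)]),(B,[ring(n,k,.022,p[2]-.0484),ring(n,q,q[2],.093)])):
        c=ring(n,q,.03,.105).mean(0).astype(int);x0,y0=c-20
        z=cv2.resize(I[y0:y0+40,x0:x0+40],(300,300),interpolation=cv2.INTER_NEAREST)[:,:,::-1].copy()
        for g in rs: cv2.polylines(z,[((g-[x0,y0]+.5)*7.5).round().astype(np.int32)],True,(255,0,255),1)
        row.append(z)
    rows.append(np.hstack(row))
cv2.imwrite('pics/c5.png',np.vstack(rows))
E
```

```text
top plate [ 0.6296325  -0.06850573  0.03031815] 0.0002546006066939917
  redline angle 26.949930578545512 0.019849560753698998
  knob [ 0.63014464 -0.06602832] [ 0.8  0.2  0.5 -0.3 -0.3 -0.4 -0.5  0.1 -0.3  0.1  0.2 -0.   0.5]
  move needed [-0.00051214 -0.00247741]
side plate [ 0.62587964 -0.06669178  0.03103866] 0.0006713122488625322
  redline angle 24.854648316031508 0.01961133240775581
  knob [ 0.62549316 -0.06909095] [-0.2  0.4 -0.2  0.   0.2 -0.7  0.3  0.2  0.  -0.3  0.3 -0.2 -0.6  0.6]
  move needed [0.00038648 0.00239917]
```

View pics/c5.png

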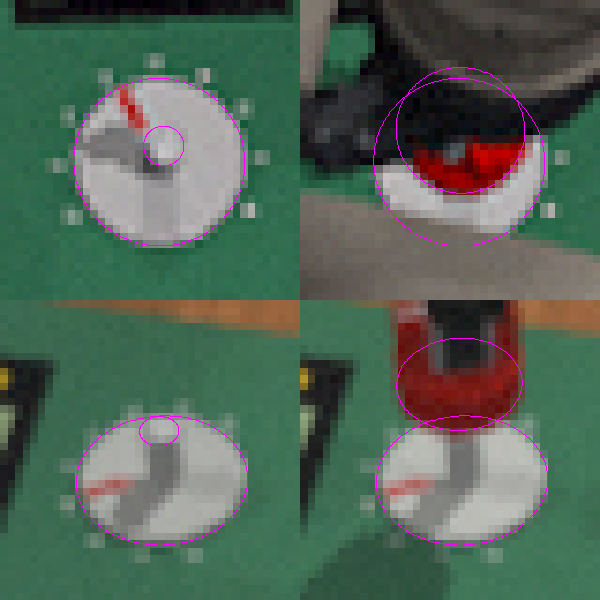

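Both fits are good now. The plate and knob coincide on average over the two cameras, and the shaft flat is at about 26°. Next is a guarded descent, with a small search if it misses.

Run:
```python
from h import *
sh=np.array([.6258,-.068])
r.reach([*sh,.178],Q(25.5));st()
hit=r.move_straight([*sh,.158],speed=.03,max_force=4);print(hit);s=st()
```

```text
t 11.96 pos [ 0.6253 -0.0672  0.1773] F [-0.54 -0.4  -0.77] T [-0.009  0.07   0.001] grip 0.0128 50.4
False
t 12.78 pos [ 0.626  -0.0682  0.1579] F [ 2.96 -2.47 -2.17] T [-0.311 -0.446 -0.085] grip 0.0126 50.2
```

It is in: 9 mm past the tip height with no axial force. I ease sideways along the wall force, then press.

Run:
```python
from h import *
command_gripper(0,80)
sh=np.array([.6265,-.0687])
r.move_straight([*sh,.156],speed=.03);st()
for z in(.151,.147,.1445):
    print(z,r.move_straight([*sh,z],speed=.03,max_force=15));r.hold(.15);st()
```

```text
t 13.24 pos [ 0.6262 -0.0684  0.1558] F [-0.12 -1.46 -1.4 ] T [-0.027 -0.102 -0.052] grip 0.0123 83.0
0.151 False
t 13.71 pos [ 0.6264 -0.0686  0.1509] F [-0.1   0.3  -0.06] T [-0.012 -0.012  0.009] grip 0.0118 83.0
0.147 False
t 14.14 pos [ 0.6267 -0.0688  0.1477] F [-0.47  0.42  5.49] T [ 0.058  0.221 -0.018] grip 0.0118 83.7
0.1445 False
t 14.54 pos [ 0.6267 -0.0687  0.1455] F [-1.75  0.35  6.93] T [ 0.06   0.345 -0.053] grip 0.0116 83.9
```

Run:
```python
from h import *
sh=np.array([.6267,-.0689])
for z in(.143,.142,.141,.140,.139,.138):
    r.move_straight([*sh,z],speed=.03);r.hold(.3);s=st();f=s['contact_force'][2]
    if f>10.5 : break
```

```text
t 15.09 pos [ 0.6267 -0.0687  0.1441] F [-2.97  1.19  7.16] T [ 0.209  0.457 -0.048] grip 0.0123 84.1
t 15.64 pos [ 0.6268 -0.0688  0.1432] F [-2.85  1.67  8.46] T [ 0.232  0.535 -0.006] grip 0.0122 84.1
t 16.19 pos [ 0.6268 -0.0688  0.1424] F [-3.15  0.81  9.57] T [0.207 0.581 0.041] grip 0.0122 84.4
t 16.74 pos [ 0.6268 -0.0688  0.1423] F [-5.89  1.58 14.85] T [ 0.239  0.924 -0.001] grip 0.0121 85.2
```

The stop showed at TCP z ≈ 0.1423, where the force jumped from 9.6 to 14.9 N. I relax a hair to sit just at it, then take a final look.

Run:
```python
from h import *
r.move_straight([.6266,-.0688,.1408],speed=.03);r.hold(.6);st()
im,d,X=grab('side');im2,d,X2=grab('top')
a=cv2.resize(im[110:350,200:350],(375,600));b=cv2.resize(im2[140:300,150:430],(420,240))
can=np.zeros((600,800,3),np.uint8);can[:,:375]=a;can[:240,380:]=b
cv2.imwrite('pics/end.png',can[:,:,::-1])
```

```text
t 17.59 pos [ 0.6268 -0.0688  0.1424] F [-2.87  0.94 10.89] T [0.139 0.601 0.002] grip 0.0117 84.5
```

View pics/end.png

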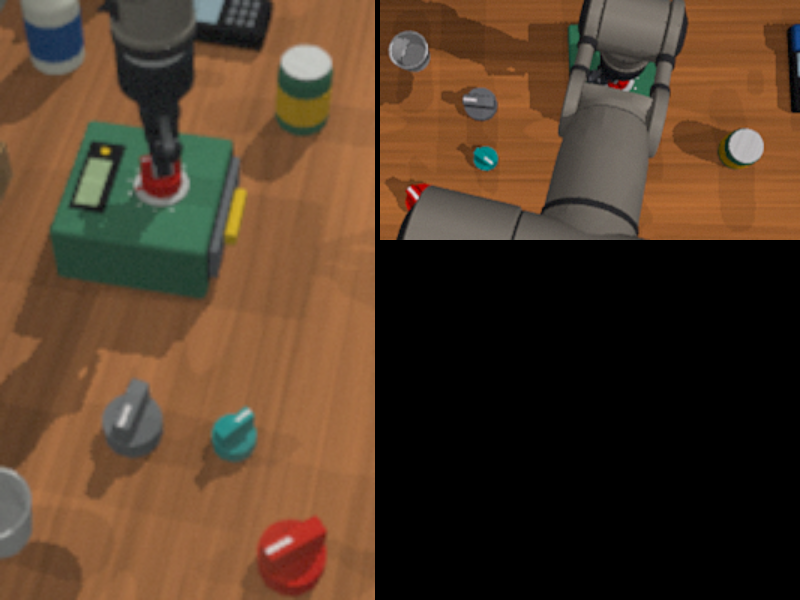

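The picture shows the knob seated low on the dial at (160,180), the drawer closed at (235,215) and the other things where they stood. I'm handing in.

```bash
python3 -c "
from workcell import r
print(r.finish_job())"
```

```text
the job is handed in; nothing more can be done
None
```

The job is handed in: the drawer is pushed home, and the small red knob is on the D-shaft, still gripped and pressed to about its stop (about 11 N); the judge's verdict was not shown.

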